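# Jack up the bench press by its lift point

### The job

Stand the air valve's hand lever upright in its neutral position. Then set the jack on the bench with its saddle centred under the marked lift point (the round lug end with the small cone on top, with its round pad below) and let go of it; pump the jack's handle once right down and let it come right back up to seat the saddle, then push the handle fully down again and finish while holding it down, with the press lifted by the jack alone. Leave everything else on the bench where it is.

Things in the scene. Friction and masses are not known exactly. Their poses are not given: they have to be found in the camera images.
- jack: grey lever jack, loose, 0.86 kg. Origin on the bench under its carrying post; x towards the saddle, z up. Base plate 260 long (x -155 to 105), 70 wide, 12 thick. Post: block 34 (x) by 26 (y), top 110 up; grip it from above across the 26, sides free from 75 up. Saddle at x 80. Handle hinged at x -30, z 56, reaching to -x above the base, so pushing it does not tip the jack
- jack_post (a point): centre of the flat top of the jack's carrying post, 110 mm above the underside of the jack
- saddle_top (a point): centre of the top face of the jack's saddle, a steel disc 32 mm across; 80 mm ahead of the post along the jack's x; 58 mm above the bench with the handle up. Rises 5.6 mm per 0.1 rad of handle
- jack_handle (a joint): pump handle angle: 0 = fully up (spring returns it when let go), 0.5 = down on its stop. At 0 it slopes up 0.42 rad towards the jack's -x. Saddle rises and sinks with it (28 mm at 0.5), no ratchet. Push down on the black rubber pad, 46 x 34 mm, centred 115 mm from the hinge, upper face 9 mm above the centre line: jack x -131, z 111 when up; x -145, z 56 when down. Takes 10 to 18 N lifting
- press: foot frame, fixed to the bench, of the blue bench press to be lifted (170 x 122 mm, about 230 tall with its 7 kg hinged body and lug, which count as part of it). Origin on the bench straight below its lift point; x runs from there back along the lug to the press, whose foot frame is centred at x 170
- lift_pad (a point): the marked lift point: centre of the underside of the round rubber lift pad (44 mm across, facing down), 72 mm above the bench, under the round end (48 mm across, top 90 mm above the bench) of the press's front lug; a small cone, 16 mm tall, stands on top. The lug's arm is 30 mm wide and leads back along the press's +x; rises 14 mm when jacked
- spare_press: the other blue bench press, same size and axes, fixed; origin below the end of its lug; its front lug ends in a plain 46 mm square without cone or pad. Not to be lifted
- valve_base: aluminium block of the air valve, 70 x 50 x 25 mm, fixed to the bench. Origin: centre of its underside; the lever swings in the block's x-z plane
- valve (a joint): valve lever angle, rad: 0 = leaning 0.6 rad to the block's -x, 0.6 = upright (neutral), 1.2 = leaning to +x. Stiff, stays where it is left. Pivot 22 mm above the bench at the block's centre
- valve_tip (a point): centre of the valve lever's black ball, 26 mm across, 80 mm from the pivot (102 mm above the bench when upright)
- cell_tray: white tray with coin-cell cases, 120 x 100 x 30 mm, fixed; stands on the other side from the valve
- wash_bottle: white plastic bottle, 56 mm across, 150 mm tall, standing by the presses. Leave it alone. Origin: centre of its underside
- beaker: small glass cup, 60 mm across the rim, 75 mm tall. Leave it alone. Origin: centre of its underside
- powder_jar: white jar, 50 mm across, 70 mm tall. Leave it alone. Origin: centre of its underside
- tape_roll: paper ring, 70 mm across, 24 mm tall, lying flat. Leave it alone. Origin: centre of its underside
- wrench: steel wrench, 160 mm long, lying near the robot. Leave it alone. Origin: middle of the tool
- screwdriver: screwdriver with black handle, 170 mm long, lying near the robot. Leave it alone. Origin: middle of the tool
- weight: brass knobbed weight, 44 mm across, 60 mm tall. Leave it alone. Origin: centre of its underside
Not all that is in view belongs to the job. Of the things that look like the valve_base, the middle-sized one is meant.

How it is judged:
On the way, in this order (a step that is already met when the one before it is completed fails the run):
1. the valve lever stands upright, the jack not yet pumped (value of joint valve between 0.47 and 0.73 rad and value of joint jack_handle below 0.15 rad), for 0.2 s.
2. the jack stands on the bench, its saddle under the lift pad, handle up, let go (horizontal distance between saddle_top and lift_pad below 0.015 m and height (world z) of jack below 0.006 m and angle between jack's own z axis and vertical below 0.06 rad and value of joint jack_handle below 0.15 rad and contact force between the fingers and jack below 0.2 N and linear speed of jack below 0.02 m/s), for 0.2 s.
3. first stroke: handle down, saddle raising the press (horizontal distance between saddle_top and lift_pad below 0.015 m and height (world z) of jack below 0.006 m and angle between jack's own z axis and vertical below 0.06 rad and value of joint jack_handle above 0.38 rad and height (world z) of lift_pad above 0.078 m and contact force between jack and press above 5 N), for 0.05 s.
4. handle back up, press down on its foot again (value of joint jack_handle below 0.12 rad and height (world z) of lift_pad below 0.0745 m), for 0.05 s.
At the end, for the whole second after the job is handed in: Finishes with the fingers pressing the handle down (>2 N, >0.38 rad), jack flat and still, saddle within 15 mm of the lift pad's centre and carrying (>5 N) the press, the pad raised over 6 mm (above 78 mm); robot off the press; valve lever within 0.13 rad of upright (all of step 3 and value of joint valve between 0.47 and 0.73 rad and contact force between the fingers and jack above 2 N and contact force between each of the arm, the fingers and press below 0.5 N and velocity of joint jack_handle between -0.3 and 0.3 rad/s and linear speed of jack below 0.02 m/s); the arm keeps its last pose, push and grip.
It fails at once if a bystander moved by more than 40 mm (distance of any of wash_bottle, beaker, powder_jar, tape_roll, wrench, screwdriver, weight from where it was at the start of the episode above 0.04 m).
It fails at once if the jack tipped over (angle between jack's own z axis and vertical above 0.5 rad).
It also fails if it takes over 64 s, if anything falls off the work surface, if the arm or the gripper's body presses on something with over 40 N, if the wrist force passes 120 N, or if a joint passes its speed limit or range.

### The arm

A 6-joint arm with a two-finger parallel gripper is mounted at the origin on the work surface. World frame = base frame: x ahead of the robot, y to its left, z up, the work surface at z = 0. Lengths are in m, angles in rad, forces in N, time in s.
With the tool pointing down it reaches from about 0.3 to 0.875 m from the base axis. Payload 6.4 kg.
Tool frame: the origin (TCP) lies at the very end of the fingers, on their centre line; the grasp point (between the pads) lies 19 mm behind it; z points along the fingers, y is the line along which they close (so a half turn about z gives the same grasp; the last joint's range is limited). The gripper opens to 85 mm and grips with 20 to 120 N. Pads are 22 mm wide; open, the fingers measure 114 mm over their backs; the gripper's body (76 mm by 85 mm) begins 54 mm behind the grasp point. The pads swing forward as they close: fully open they stand 13 mm farther back than shut.
Start: joints at [-1.51, 0.181, 1.607, -0, 1.354, -0.206], TCP at [0.152, -0.555, 0.231] pointing down, gripper open.
Joint ranges: [-2.99, 2.99], [-0.89, 2.07], [0.3, 2.58], [-1.14, 4.28], [0, 2.63], [-3.12, 3.12]. Speed limits (rad/s): [2.57, 2.57, 3.01, 3.14, 3.14, 3.14].

### API

Orientations are given as a unit quaternion [w, x, y, z].
In Python, from bench import ctrl gives the robot as it stands.
- The arm moves only by the tool jog_arm, never from a script. Its argument "series" is a list that holds one entry, the list of rows, each a list of 7 numbers: the shift along the tool's x, y, z in mm, then the turn, a rotation vector about the tool's x, y, z in rad, then the finger opening in mm, from 0 to 85.4. In form: [[[tx, ty, tz, rx, ry, rz, gripper], ...]]. A call has exactly 10 rows; each row shifts and turns the commanded pose from where the row before left it, along the tool's axes as they then stand; what a row does not reach is not made up. A row lasts 1/10 s, in which the tool goes at most 50 mm and 8.59 degrees, less where a joint would pass 70% of its speed; a pose out of reach is approached as far as the arm can. A call with a gripper value outside its range is refused whole. The fingers move at their own pace and stop on an object; the grip force is fixed at half the most. Time passes only in rows, so rows that do not move let the fingers close, or fill a call up. It gives the time, the measured TCP pose, the force, the opening and the grip force at its end, in the units of the state.
- ctrl.get_obs(): the state, without advancing time (a new reading comes with each control period).
- ctrl.camera(name): name is "scene" or "top" or "wrist"; returns a dict with "frame" (480x640x3 uint8, blue, green, red), "z_map" (480x640 float32, m along the optical axis (not along the pixel's ray), 0 where there is no reading), "fx", "fy", "cx", "cy" (pixels), "k1" (the pictures are not rectified: a ray, as slopes to the right and down, at radius r is drawn at 1 + k1 r^2 times it, then the intrinsics apply), "xyz" and "rotation" of the camera in the world. Camera axes: x right, y down, z forward; pixel columns grow to the right and rows downward; lengths in m; the calibration is good to about 2 mm. A picture is of the moment at which its call begins.
- ctrl.hand_in(): hands the job in; it is judged then, once.
The state is a dict: "time_s": time; "q": joint angles; "dq": joint speeds; "joint_efforts": joint torques, N m; "eef_pos": TCP position; "eef_rot": TCP orientation; "wrist_force": force on the tool from outside, world axes, zero at the start; "torque": the same for the moment, N m; "opening": opening from 0.0 (shut) to 1.0 (fully open); "grasp_force": force on a finger pad.
Only numpy, scipy, OpenCV 4.12 (cv2) and the standard library are available. Lean on these libraries where they do the work, as an engineer would, in place of code of your own. Each camera call takes 0.05 s, during which the arm holds its last target. There are 200 camera calls.

## Working session

There is one attempt and no reset: what is moved stays moved. The work goes in short steps, Python scripts to look and compute and a tool call to move; the robot and the scene stay as the last step left them, time stands still between calls to the robot, and variables do not carry over. Pictures are saved under pics/ and viewed, at most 10 in all, crops included, and the job is handed in when it is done.

Besides the shell and the picture viewer there is one more tool, called after "Request:" by a JSON object that holds its "method" and its "body". jog_arm: Moves the arm, as the interface text tells. Its arguments: {"type":"object","properties":{"series":{"type":"array"}},"required":["series"]}

```bash
mkdir -p pics
cat > h.py <<'E'
import numpy as np, cv2
from bench import ctrl
def cam(n):
    c=ctrl.camera(n); 
    c['xyz']=np.array(c['xyz']); c['R']=np.array(c['rotation'])
    if c['R'].size==4:
        from scipy.spatial.transform import Rotation as S
        q=c['R']; c['R']=S.from_quat([q[1],q[2],q[3],q[0]]).as_matrix()
    return c
def rays(c,uv):
    uv=np.asarray(uv,float).reshape(-1,1,2)
    K=np.array([[c['fx'],0,c['cx']],[0,c['fy'],c['cy']],[0,0,1.]])
    p=cv2.undistortPoints(uv,K,np.array([c['k1'],0,0,0.])).reshape(-1,2)
    return np.c_[p,np.ones(len(p))]
def plane(c,uv,z):
    d=rays(c,uv)@c['R'].T
    return c['xyz']+d*((z-c['xyz'][2])/d[:,2])[:,None]
def depth(c,uv):
    uv=np.asarray(uv).reshape(-1,2); z=np.array([c['z_map'][int(v),int(u)] for u,v in uv])
    return c['xyz']+(rays(c,uv)*z[:,None])@c['R'].T
def cloud(c):
    v,u=np.mgrid[0:480,0:640]
    P=depth(c,np.c_[u.ravel(),v.ravel()]).reshape(480,640,3); P[c['z_map']==0]=np.nan
    return P
E
python3 - <<'E'
from h import *
import pickle
o=ctrl.get_obs(); print(o)
for n in("scene","top"):
    c=cam(n); cv2.imwrite(f"pics/{n}0.png",c['frame']); pickle.dump(c,open(n+'0.pkl','wb')); print(n,c['xyz'],c['R'],c['fx'],c['k1'])
E
```

```text
{'time_s': 0.0, 'q': array([-1.51030595e+00,  1.81511082e-01,  1.60800345e+00, -2.92542218e-05,
        1.35380459e+00, -2.06293259e-01]), 'dq': array([ 0.00057125,  0.00191053,  0.00071796,  0.00011505,  0.00046985,
       -0.00069122]), 'joint_efforts': array([-8.03264684e-04, -4.44864857e+01, -3.51347065e+01, -3.11924559e-04,
        8.99111910e-03, -3.20766922e-06]), 'eef_pos': array([ 0.15156498, -0.55409343,  0.2304032 ]), 'eef_rot': array([-8.61981056e-04,  9.91115706e-01,  1.32999671e-01,  4.86318130e-05]), 'wrist_force': array([-0.30761654, -0.36444159, -0.34545411]), 'torque': array([0.01137586, 0.03524963, 0.01698228]), 'grasp_force': 0.0, 'opening': 0.9998579096537051}
scene [0.98850252 0.67141138 1.16400566] [[-0.78393659  0.49582317 -0.37363459]
 [ 0.62083954  0.62733545 -0.47011542]
 [ 0.00130011 -0.60050781 -0.79961784]] 554.2176439987662 -0.09542628567622108
top [0.35519245 0.03894019 1.34971775] [[ 0.01004982 -0.99515654  0.09778784]
 [-0.99961215 -0.01253829 -0.02486651]
 [ 0.02597216 -0.09750001 -0.99489657]] 491.39749862721214 -0.01792489132374395
```

View pics/top0.png

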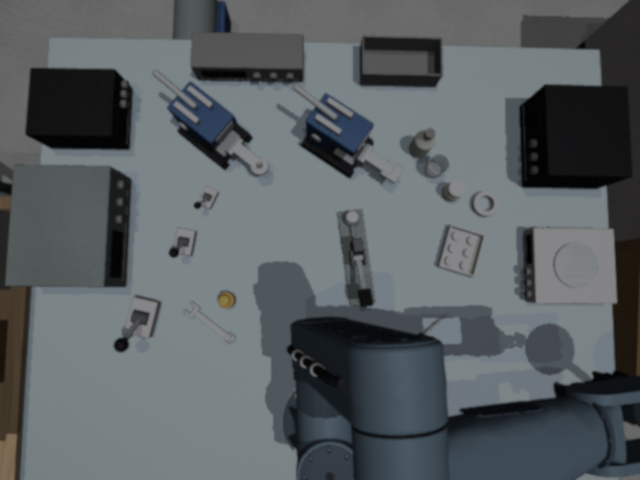

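View pics/scene0.png

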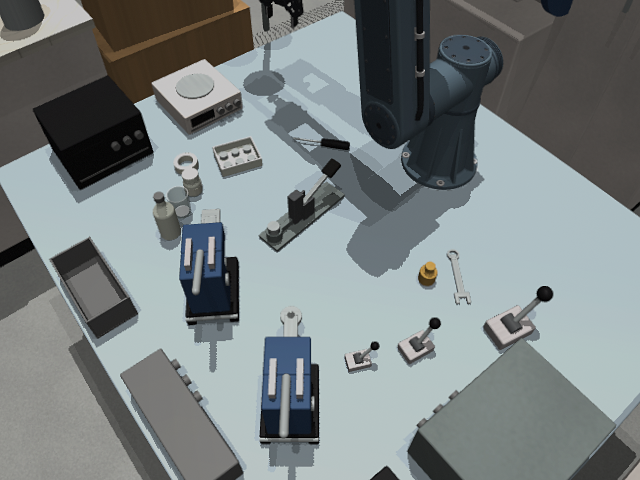

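The top view shows the jack with its saddle at (352,216), post at (357,250) and pad at (364,297). The marked lug with the cone is at (257,165). The middle valve's block is at (184,240) and its ball at (174,252). The scene view agrees: cone at (291,313), middle ball at (435,323).

```bash
cat > m.py <<'E'
from h import *
import pickle
np.set_printoptions(precision=4,suppress=True)
for n,pts in (("top",dict(saddle=(352,216),post=(357,250),pad=(364,297),cone=(258,166),ball=(174,252),block=(188,234),lugarm=(243,152))),("scene",dict(saddle=(274,228),post=(297,196),pad=(332,167),cone=(291,313),ball=(435,323),block=(407,350)))):
    c=pickle.load(open(n+'0.pkl','rb')); 
    for k,p in pts.items(): print(n,k,depth(c,p)[0])
    P=cloud(c); x,y,z=P[...,0],P[...,1],P[...,2]
    f=c['frame'].astype(int); sp=f.max(2)-f.min(2)
    def near(p,r): return np.hypot(x-p[0],y-p[1])<r
    def rep(k,m):
        q=P[m]; print(n,k,m.sum(),'mean',q.mean(0),'rect',cv2.minAreaRect((q[:,:2]*1000).astype(np.float32)), 'circ',cv2.minEnclosingCircle((q[:,:2]*1000).astype(np.float32)))
    J=depth(c,pts['post'])[0]; C=depth(c,pts['cone'])[0]; B=depth(c,pts['ball'])[0]; S=depth(c,pts['saddle'])[0]
    K=depth(c,pts['block'])[0]
    rep('post',near(J,.03)&(z>.1)&(z<.12))
    rep('saddle',near(S,.03)&(z>.05)&(z<.064))
    rep('lug',near(C,.035)&(z>.083)&(z<.097))
    rep('conetop',near(C,.025)&(z>.099))
    rep('ball',near(B,.02)&(z>.06)&(f.max(2)<70))
    rep('blockside',near(K,.06)&(z>.018)&(z<.030)&(f.min(2)>110))
    rep('base',near(J,.17)&(z>.006)&(z<.018))
E
python3 m.py
```

```text
top saddle [ 0.5438 -0.0664  0.058 ]
top post [ 0.4494 -0.0753  0.1096]
top pad [ 0.3313 -0.0929  0.1134]
top cone [0.6648 0.1811 0.1003]
top ball [0.4391 0.3869 0.1048]
top block [0.4937 0.3739 0.0238]
top lugarm [0.7035 0.2219 0.0922]
top post 127 mean [ 0.4624 -0.0776  0.1087] rect ((462.4416198730469, -78.33590698242188), (30.858633041381836, 25.9218807220459), 3.0714893341064453) circ ((462.61297607421875, -78.03131103515625), 18.051597595214844)
top saddle 111 mean [ 0.5429 -0.0669  0.0574] rect ((543.271240234375, -67.07295227050781), (28.401309967041016, 30.95371437072754), 44.83489227294922) circ ((542.9693603515625, -67.11111450195312), 15.7302885055542)
top lug 281 mean [0.6718 0.1821 0.0902] rect ((673.0618286132812, 180.86871337890625), (53.623695373535156, 46.11283493041992), 32.59414291381836) circ ((671.3544311523438, 184.22482299804688), 28.8895320892334)
top conetop 14 mean [0.669  0.1792 0.104 ] rect ((669.454833984375, 179.0500030517578), (9.552342414855957, 7.945796966552734), 27.68682098388672) circ ((669.6285400390625, 179.2449493408203), 5.27158784866333)
top 
[... 1662 characters left out ...]
045898438, 179.87965393066406), 4.689179420471191)
scene ball 106 mean [0.4427 0.3925 0.0997] rect ((440.5571594238281, 392.3707580566406), (20.886754989624023, 23.443790435791016), 34.581687927246094) circ ((441.394775390625, 393.0701599121094), 12.375669479370117)
scene blockside 363 mean [0.4808 0.3847 0.0238] rect ((474.85443115234375, 383.7001953125), (50.22706985473633, 67.7837905883789), 81.28201293945312) circ ((477.23187255859375, 384.1029052734375), 38.027713775634766)
scene base 1259 mean [ 0.4321 -0.0739  0.0108] rect ((482.4170227050781, -92.56600952148438), (316.1461486816406, 255.0698699951172), 37.35170364379883) circ ((465.9986572265625, -76.68019104003906), 161.51025390625)
```

```bash
cat > m2.py <<'E'
from h import *
import pickle
np.set_printoptions(precision=4,suppress=True)
cs={n:pickle.load(open(n+'0.pkl','rb')) for n in("top","scene")}
def tri(a,b):
    A=[];B=[]
    for c,p in ((cs['top'],a),(cs['scene'],b)):
        d=c['R']@rays(c,p)[0]; d/=np.linalg.norm(d); M=np.eye(3)-np.outer(d,d); A.append(M);B.append(M@c['xyz'])
    X=np.linalg.solve(sum(A),sum(B)); return X,[np.linalg.norm(M@X-b) for M,b in zip(A,B)]
def dark(n,p,r,th=70):
    f=cs[n]['frame'].max(2); m=np.zeros_like(f); cv2.circle(m,p,r,1,-1); m&=(f<th).astype(np.uint8)
    k,l,s,ce=cv2.connectedComponentsWithStats(m); i=1+s[1:,4].argmax(); return ce[i],s[i]
for k,a,b,r,th in(('ball',(174,252),(435,323),9,45),('pad',(364,297),(332,167),14,45)):
    pa,sa=dark('top',a,r,th); pb,sb=dark('scene',b,r,th); print(k,pa,sa,pb,sb,tri(pa,pb))
for n,c in cs.items():
    P=cloud(c); x,y,z=P[...,0],P[...,1],P[...,2]
    m=(np.hypot(x-.67,y-.18)<.12)&(z>.085)&(z<.095)&(np.hypot(x-.67,y-.18)<.07)
    f=c['frame'].astype(int); m&=(f.max(2)-f.min(2)<40)
    q=P[m]; far=q[np.hypot(q[:,0]-.67,q[:,1]-.18)>.035]; v=far.mean(0)-[.67,.18,.09]; print(n,'arm yaw',np.arctan2(v[1],v[0]))
    e=np.array([np.cos(.85),np.sin(.85)]); h=q[(q[:,:2]-[.67,.18])@e<0.005]
    hull=cv2.convexHull((h[:,:2]*1000).astype(np.float32))[:,0]; w=hull[(hull-[670,180])@e<5]
    from scipy.optimize import least_squares
    print('lugcirc',least_squares(lambda t:np.hypot(*(w-t[:2]).T)-t[2],[670,180,24],loss='soft_l1').x)
E
python3 m2.py
```

```text
ball [173.6897 251.8448] [170 248   8   9  58] [434.5312 323.0625] [430 318  11  11  96] (array([0.4398, 0.391 , 0.0947]), [np.float64(0.0005545291620360053), np.float64(0.000554529162035879)])
pad [364.4378 297.0737] [357 289  16  18 217] [330.9126 167.7767] [322 159  19  19 206] (array([ 0.3314, -0.0951,  0.107 ]), [np.float64(0.0005740241940245468), np.float64(0.0005740241940245178)])
top arm yaw 0.8879562030368711
lugcirc [666.7294 177.2872  20.912 ]
scene arm yaw 0.8723086766466619
lugcirc [668.1335 177.0867  22.1227]
```

Request:
{"method": "jog_arm", "body": {"series": [[[0, 0, 0, 0, 0, 0.1413, 85], [0, 0, 0, 0, 0, 0.1413, 85], [0, 0, 0, 0, 0, 0.1413, 85], [17.6, -44.6, 0, 0, 0, 0, 85], [17.6, -44.6, 0, 0, 0, 0, 85], [17.6, -44.6, 0, 0, 0, 0, 85], [17.6, -44.6, 0, 0, 0, 0, 85], [17.6, -44.6, 0, 0, 0, 0, 85], [17.6, -44.6, 0, 0, 0, 0, 85], [17.6, -44.6, 0, 0, 0, 0, 85]]]}}

```text
time_s: 1.1
eef_pos: [0.3226, -0.2637, 0.2311]
eef_rot: [-0.0, 0.997, -0.079, 0.0]
wrist_force: [0.9, -0.0, 0.2]
opening: 0.996
grasp_force: 0.0
```

Request:
{"method": "jog_arm", "body": {"series": [[[17.6, -44.6, 0, 0, 0, 0, 85], [17.6, -44.6, 0, 0, 0, 0, 85], [17.6, -44.6, 0, 0, 0, 0, 85], [17.6, -44.6, 0, 0, 0, 0, 85], [-5, -44, 0, 0, 0, 0, 85], [-5, -44, 0, 0, 0, 0, 85], [-5, -44, 0, 0, 0, 0, 85], [-5, -44, 0, 0, 0, 0, 85], [-5, -44, 0, 0, 0, 0, 85], [-5, -44, 0, 0, 0, 0, 85]]]}}

```text
time_s: 2.1
eef_pos: [0.4307, 0.1669, 0.2311]
eef_rot: [0.0, 0.997, -0.078, -0.0]
wrist_force: [1.9, 1.1, -0.5]
opening: 0.997
grasp_force: 0.0
```

Request:
{"method": "jog_arm", "body": {"series": [[[-5, -44, 0, 0, 0, 0, 85], [-5, -44, 0, 0, 0, 0, 85], [-5, -44, 0, 0, 0, 0, 85], [-5, -44, 0, 0, 0, 0, 85], [0, 0, 0, 0, 0, 0, 85], [0, 0, 0, 0, 0, 0, 85], [0, 0, 0, 0, 0, 0, 85], [0, 0, 0, 0, 0, 0, 85], [0, 0, 0, 0, 0, 0, 85], [0, 0, 0, 0, 0, 0, 85]]]}}

```text
time_s: 3.1
eef_pos: [0.4393, 0.3413, 0.2315]
eef_rot: [-0.0, 0.997, -0.079, 0.0]
wrist_force: [-0.6, 0.1, 0.6]
opening: 0.996
grasp_force: 0.0
```

Request:
{"method": "jog_arm", "body": {"series": [[[-3.5, -25, 0, 0, 0, 0, 70], [-3.5, -25, 20, 0, 0, 0, 70], [0, 0, 40, 0, 0, 0, 70], [0, 0, 40, 0, 0, 0, 70], [0, 0, 30, 0, 0, 0, 70], [0, 0, 27, 0, 0, 0, 70], [0, 0, 0, 0, 0, 0, 70], [0, 0, 0, 0, 0, 0, 24], [0, 0, 0, 0, 0, 0, 24], [0, 0, 0, 0, 0, 0, 24]]]}}

```text
time_s: 4.1
eef_pos: [0.441, 0.3925, 0.0764]
eef_rot: [-0.0, 0.997, -0.078, 0.001]
wrist_force: [-9.0, -20.0, 12.6]
opening: 0.311
grasp_force: 11.3
```

Request:
{"method": "jog_arm", "body": {"series": [[[0, 0, 0, 0, 0, 0, 24], [0, 0, 0, 0, 0, 0, 24], [0, 0, 0, 0, 0, 0, 24], [0, 0, 0, 0, 0, 0, 24], [0, 0, 0, 0, 0, 0, 24], [0, 0, 0, 0, 0, 0, 24], [0, 0, 0, 0, 0, 0, 24], [0, 0, 0, 0, 0, 0, 24], [0, 0, 0, 0, 0, 0, 24], [0, 0, 0, 0, 0, 0, 24]]]}}

```text
time_s: 5.1
eef_pos: [0.4396, 0.3912, 0.0761]
eef_rot: [0.001, 0.997, -0.078, -0.0]
wrist_force: [-5.1, -8.3, 8.6]
opening: 0.284
grasp_force: 20.1
```

Request:
{"method": "jog_arm", "body": {"series": [[[5, 0, -2.3, 0, 0, 0, 24], [5, 0, -1.8, 0, 0, 0, 24], [5, 0, -1.5, 0, 0, 0, 24], [5, 0, -1.1, 0, 0, 0, 24], [5, 0, -0.8, 0, 0, 0, 24], [5, 0, -0.4, 0, 0, 0, 24], [5, 0, -0.2, 0, 0, 0, 24], [1, 0, 0, 0, 0, 0, 24], [0, 0, 0, 0, 0, 0, 24], [0, 0, 0, 0, 0, 0, 24]]]}}

```text
time_s: 6.1
eef_pos: [0.4757, 0.3854, 0.0836]
eef_rot: [0.001, 0.997, -0.078, 0.0]
wrist_force: [-0.8, -7.5, 2.4]
opening: 0.283
grasp_force: 20.3
```

Run:
```python
from h import *
c=cam("scene"); cv2.imwrite("pics/s1.png",cv2.resize(c['frame'][230:430,330:590],None,fx=3,fy=3)); print(ctrl.get_obs()['eef_pos'],ctrl.get_obs()['wrist_force'])
```

```text
[0.47573449 0.38538761 0.08353229] [-1.33730886 -7.28008088  2.1289034 ]
```

View pics/s1.png

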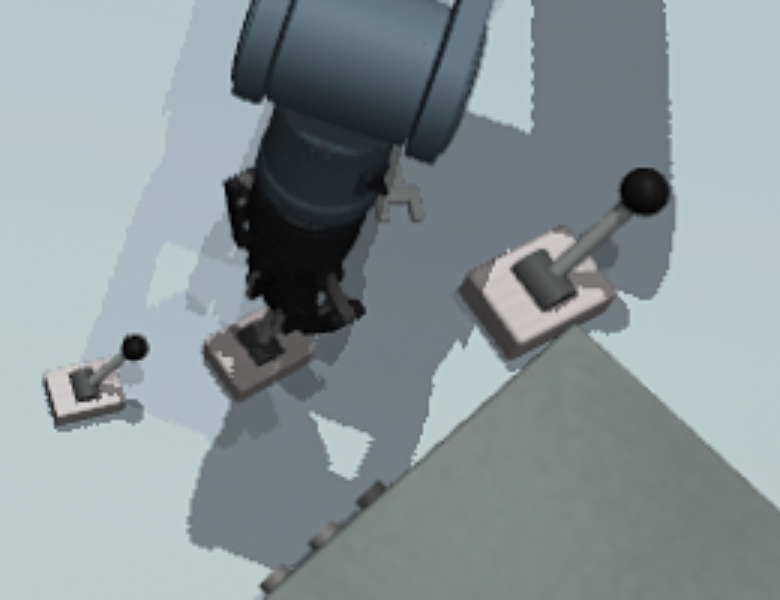

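The crop shows the gripper over the middle block at (265,345), with the lever held in the fingers and standing about upright. I'll release it and move up.

Request:
{"method": "jog_arm", "body": {"series": [[[0, 0, 0, 0, 0, 0, 75], [0, 0, 0, 0, 0, 0, 75], [0, 0, 0, 0, 0, 0, 75], [0, 0, 0, 0, 0, 0, 75], [0, 0, 0, 0, 0, 0, 75], [0, 0, -30, 0, 0, 0, 75], [0, 0, -40, 0, 0, 0, 75], [0, 0, -50, 0, 0, 0, 75], [0, 0, -30, 0, 0, 0, 75], [0, 30, 0, 0, 0, 0, 75]]]}}

```text
time_s: 7.15
eef_pos: [0.4738, 0.3605, 0.239]
eef_rot: [-0.003, 0.997, -0.077, 0.005]
wrist_force: [0.2, -0.3, 0.5]
opening: 0.877
grasp_force: 0.0
```

Request:
{"method": "jog_arm", "body": {"series": [[[0, 0, 0, 0, 0, -0.144, 75], [0, 0, 0, 0, 0, -0.144, 75], [0, 45, 0, 0, 0, 0, 75], [0, 45, 0, 0, 0, 0, 75], [0, 45, 0, 0, 0, 0, 75], [0, 45, 0, 0, 0, 0, 75], [0, 45, 0, 0, 0, 0, 75], [0, 45, 0, 0, 0, 0, 75], [0, 0, 0, 0, 0, 0, 75], [0, 0, 0, 0, 0, 0, 75]]]}}

```text
time_s: 8.15
eef_pos: [0.5062, 0.0887, 0.2325]
eef_rot: [-0.0, 0.998, 0.064, 0.0]
wrist_force: [1.3, 0.1, 0.6]
opening: 0.881
grasp_force: 0.0
```

```bash
sed -i "s#^cs=.*#cs={n:cam(n) for n in('top','scene')}#" m2.py
python3 - <<'E'
src=open('m2.py').read().split("for k,a,b")[0]
exec(src)
c=cs['top'];f=c['frame']
for n in cs:
    c=cs[n];P=cloud(c);x,y,z=P[...,0],P[...,1],P[...,2]
    m=(np.hypot(x-.475,y-.385)<.06)&(z>.085)&(z<.13); print(n,m.sum(),P[m].mean(0)if m.any() else '')
    vu=np.argwhere(m&(c['frame'].max(2)<60)).mean(0); cs[n]['p']=(vu[1],vu[0])
print(tri(cs['top']['p'],cs['scene']['p']))
o=ctrl.get_obs();print(o['eef_pos'],o['eef_rot'],o['q'])
E
```

```text
top 87 [0.4705 0.3845 0.1093]
scene 108 [0.4731 0.3869 0.1085]
(array([0.4711, 0.3854, 0.1018]), [np.float64(0.0005941148674776953), np.float64(0.0005941148674777378)])
[0.5059 0.0904 0.2324] [-0.0002  0.9978  0.0657 -0.0001] [-0.0548  0.0423  1.7573  0.0004  1.3422  1.3844]
```

Request:
{"method": "jog_arm", "body": {"series": [[[-12.8, 32.2, 0, 0, 0, 0, 75], [-12.8, 32.2, 0, 0, 0, 0, 75], [-12.8, 32.2, 0, 0, 0, 0, 75], [-12.8, 32.2, 0, 0, 0, 0, 75], [-12.8, 32.2, 0, 0, 0, 0, 75], [0, 0, 30, 0, 0, 0, 75], [0, 0, 30, 0, 0, 0, 75], [0, 0, 0, 0, 0, 0, 75], [0, 0, 0, 0, 0, 0, 75], [0, 0, 0, 0, 0, 0, 75]]]}}

```text
time_s: 9.25
eef_pos: [0.4648, -0.078, 0.174]
eef_rot: [0.001, 0.998, 0.066, 0.001]
wrist_force: [-0.7, 0.7, 0.5]
opening: 0.879
grasp_force: 0.0
```

Run:
```python
from h import *
np.set_printoptions(precision=4,suppress=True)
c=cam("wrist"); cv2.imwrite("pics/w1.png",c['frame']); print(ctrl.get_obs()['eef_pos'],c['xyz'])
P=cloud(c); x,y,z=P[...,0],P[...,1],P[...,2]
m=(np.hypot(x-.4637,y+.0775)<.03)&(z>.1)&(z<.12)
q=P[m]; print(m.sum(),q.mean(0) if m.any() else '', cv2.minAreaRect((q[:,:2]*1000).astype(np.float32)) if m.any() else '')
m=(np.hypot(x-.543,y+.067)<.03)&(z>.052)&(z<.064); q=P[m]; print(m.sum(),q.mean(0) if m.any() else '')
```

```text
[ 0.4649 -0.0782  0.1742] [ 0.5444 -0.066   0.3175]
2707 [ 0.4667 -0.0769  0.1099] ((464.8046569824219, -77.12689208984375), (33.80010986328125, 25.930665969848633), 7.5730695724487305)
2102 [ 0.5434 -0.0659  0.0587]
```

View pics/w1.png

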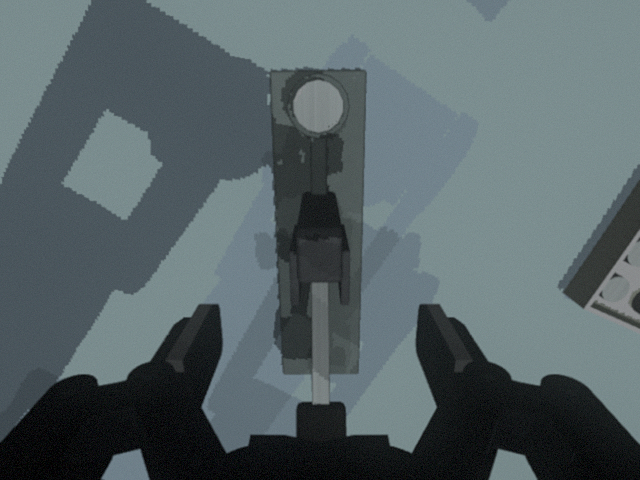

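The wrist view shows the post at (320,250) midway between the open fingers and the saddle at (318,107). The jack is aligned with the tool, and depth puts the post 1 mm from the TCP. I'll go down and grip.

Request:
{"method": "jog_arm", "body": {"series": [[[0, 0, 30, 0, 0, 0, 75], [0, 0, 30, 0, 0, 0, 75], [0, 0, 25, 0, 0, 0, 75], [0, 0, 10, 0, 0, 0, 75], [0, 0, 0, 0, 0, 0, 75], [0, 0, 0, 0, 0, 0, 22], [0, 0, 0, 0, 0, 0, 22], [0, 0, 0, 0, 0, 0, 22], [0, 0, 0, 0, 0, 0, 22], [0, 0, 0, 0, 0, 0, 22]]]}}

```text
time_s: 10.3
eef_pos: [0.4645, -0.0785, 0.0786]
eef_rot: [0.0, 0.998, 0.066, 0.001]
wrist_force: [-0.6, 2.9, 6.4]
opening: 0.296
grasp_force: 59.9
```

Request:
{"method": "jog_arm", "body": {"series": [[[0, 0, 0, 0, 0, 0, 15], [0, 0, 0, 0, 0, 0, 15], [0, 0, 0, 0, 0, 0, 15], [0, 0, 0, 0, 0, 0, 15], [0, 0, 0, 0, 0, 0, 15], [0, 0, 0, 0, 0, 0, 15], [0, 0, -3, 0, 0, 0, 15], [0, 0, -4, 0, 0, 0, 15], [0, 0, 0, 0, 0, 0, 15], [0, 0, 0, 0, 0, 0, 15]]]}}

```text
time_s: 11.3
eef_pos: [0.4631, -0.0783, 0.084]
eef_rot: [-0.0, 0.998, 0.065, -0.0]
wrist_force: [-0.5, -0.5, -8.5]
opening: 0.291
grasp_force: 59.4
```

Request:
{"method": "jog_arm", "body": {"series": [[[9.9, -22.8, -1, 0, 0, 0, 15], [9.9, -22.8, 0, 0, 0, 0, 15], [9.9, -22.8, 0, 0, 0, 0, 15], [9.9, -22.8, 0, 0, 0, 0, 15], [9.9, -22.8, 0, 0, 0, 0, 15], [9.9, -22.8, 0, 0, 0, 0, 15], [9.9, -22.8, 0, 0, 0, 0, 15], [9.9, -22.8, 0, 0, 0, 0, 15], [9.9, -22.8, 0, 0, 0, 0, 15], [9.9, -22.8, 0, 0, 0, 0, 15]]]}}

```text
time_s: 12.3
eef_pos: [0.5316, 0.1614, 0.0846]
eef_rot: [0.0, 0.998, 0.065, -0.001]
wrist_force: [0.7, -1.2, -9.8]
opening: 0.291
grasp_force: 60.6
```

```bash
cat > look.py <<'E'
from h import *
import sys
np.set_printoptions(precision=4,suppress=True)
o=ctrl.get_obs(); p=o['eef_pos']; q=o['eef_rot']; yaw=2*np.arctan2(q[2],q[1]); xt=np.array([np.cos(yaw),np.sin(yaw)])
print('tcp',p,'yaw',yaw,o['wrist_force'],o['grasp_force'])
for n in ("wrist","top","scene"):
    c=cam(n); P=cloud(c); x,y,z=P[...,0],P[...,1],P[...,2]
    s=p[:2]+.08*xt
    m=(np.hypot(x-s[0],y-s[1])<.03)&(z>.052)&(z<.071)
    a=P[m]
    if len(a)>20: print(n,'saddle',len(a),a.mean(0),cv2.minEnclosingCircle((a[:,:2]*1000).astype(np.float32)))
    m=(np.hypot(x-.67,y-.18)<.02)&(z>.098)&(z<.115)
    a=P[m]; 
    if len(a): print(n,'cone',len(a),a.mean(0),'top',a[a[:,2].argmax()])
    cv2.imwrite(f"pics/{n}_{sys.argv[1]}.png",c['frame'])
E
python3 look.py a
```

```text
tcp [0.5316 0.1614 0.0846] yaw 0.13082865065112614 [ 0.6673 -1.226  -9.7978] 60.647088289260864
wrist saddle 5218 [0.6107 0.1737 0.0645] ((610.29052734375, 173.65240478515625), 16.06050682067871)
top cone 16 [0.6702 0.1789 0.1027] top [0.67   0.1801 0.111 ]
scene saddle 151 [0.6116 0.1753 0.0622] ((611.341796875, 174.88690185546875), 16.23277473449707)
scene cone 21 [0.6714 0.1807 0.1017] top [0.6699 0.1782 0.1059]
```

View pics/scene_a.png

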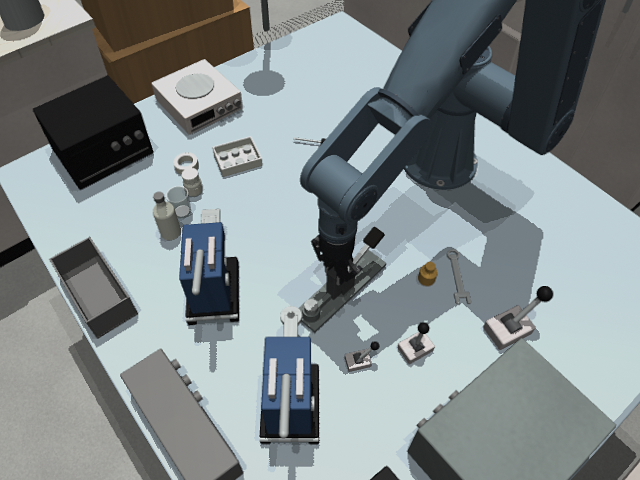

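The scene view shows the jack held level, with its saddle at (312,305) just short of the marked lug at (291,315), and the valve lever upright at (423,328). I'll insert it 60 mm forward.

Request:
{"method": "jog_arm", "body": {"series": [[[8, 0.4, 0, 0, 0, 0, 15], [8, 0.4, 0, 0, 0, 0, 15], [8, 0.4, 0, 0, 0, 0, 15], [8, 0.4, 0, 0, 0, 0, 15], [8, 0.4, 0, 0, 0, 0, 15], [8, 0.4, 0, 0, 0, 0, 15], [8, 0, 0, 0, 0, 0, 15], [4, 0, 0, 0, 0, 0, 15], [0, 0, 0, 0, 0, 0, 15], [0, 0, 0, 0, 0, 0, 15]]]}}

```text
time_s: 13.45
eef_pos: [0.5914, 0.166, 0.0851]
eef_rot: [0.0, 0.998, 0.066, -0.0]
wrist_force: [-0.1, -0.3, -8.6]
opening: 0.295
grasp_force: 61.5
```

```bash
python3 look.py b
```

```text
tcp [0.5914 0.166  0.0851] yaw 0.13110615809279214 [-0.0726 -0.2628 -8.5883] 61.47064805030823
wrist cone 1265 [0.6705 0.1803 0.1032] top [0.6689 0.1799 0.1086]
scene cone 21 [0.6711 0.1812 0.1025] top [0.6722 0.1779 0.1081]
```

Request:
{"method": "jog_arm", "body": {"series": [[[0, -1.3, 2, 0, 0, 0, 15], [0, 0, 2, 0, 0, 0, 15], [0, 0, 1.5, 0, 0, 0, 15], [0, 0, 1, 0, 0, 0, 15], [0, 0, 0.5, 0, 0, 0, 15], [0, 0, 0, 0, 0, 0, 15], [0, 0, 0, 0, 0, 0, 15], [0, 0, 0, 0, 0, 0, 15], [0, 0, 0, 0, 0, 0, 15], [0, 0, 0, 0, 0, 0, 15]]]}}

```text
time_s: 14.6
eef_pos: [0.5915, 0.1673, 0.0787]
eef_rot: [-0.0, 0.998, 0.065, -0.0]
wrist_force: [-4.7, -1.1, -0.5]
opening: 0.295
grasp_force: 62.5
```

Request:
{"method": "jog_arm", "body": {"series": [[[0, 0, 0, 0, 0, 0, 70], [0, 0, 0, 0, 0, 0, 70], [0, 0, 0, 0, 0, 0, 70], [0, 0, 0, 0, 0, 0, 70], [0, 0, 0, 0, 0, 0, 70], [0, 0, -20, 0, 0, 0, 70], [0, 0, -30, 0, 0, 0, 70], [0, 0, -40, 0, 0, 0, 70], [0, 0, 0, 0, 0, 0, 70], [0, 0, 0, 0, 0, 0, 70]]]}}

```text
time_s: 15.6
eef_pos: [0.5926, 0.1673, 0.1698]
eef_rot: [-0.0, 0.998, 0.065, 0.002]
wrist_force: [-0.5, -0.3, -0.1]
opening: 0.82
grasp_force: 0.0
```

Run:
```python
from h import *
np.set_printoptions(precision=4,suppress=True)
print(ctrl.get_obs()['eef_pos'])
c=cam("wrist"); cv2.imwrite("pics/w2.png",c['frame'])
P=cloud(c); x,y,z=P[...,0],P[...,1],P[...,2]
m=(np.hypot(x-.5915,y-.1673)<.03)&(z>.1)&(z<.12); q=P[m]; r=cv2.minAreaRect((q[:,:2]*1000).astype(np.float32)); print(m.sum(),q.mean(0),r)
m=(np.hypot(x-.67,y-.18)<.02)&(z>.098)&(z<.12); print('cone',P[m].mean(0))
for n in("top","scene"):
    c=cam(n);P=cloud(c);x,y,z=P[...,0],P[...,1],P[...,2]
    m=(np.hypot(x-.461,y-.150)<.04)&(z>.095)&(z<.13)&(c['frame'].max(2)<60); print(n,'pad',m.sum(),P[m].mean(0) if m.any() else '')
```

```text
[0.5926 0.1673 0.1698]
2807 [0.5939 0.1691 0.1099] ((592.0299072265625, 168.86289978027344), (33.662967681884766, 26.046546936035156), 7.994217395782471)
cone [0.6704 0.1803 0.1032]
top pad 2 [0.4392 0.1331 0.1116]
scene pad 254 [0.4596 0.1512 0.1094]
```

View pics/w2.png

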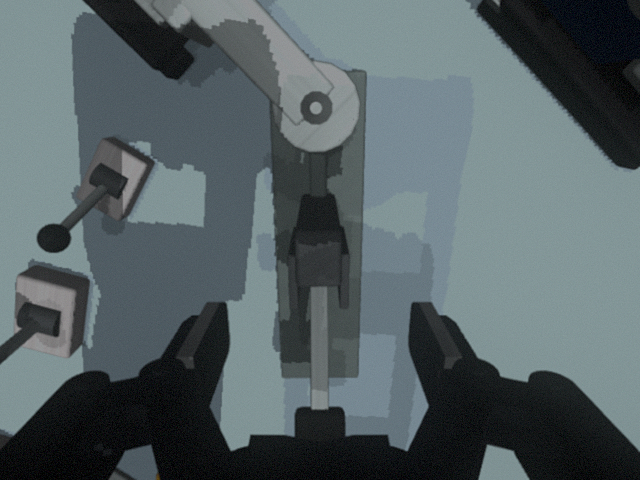

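The wrist view shows the saddle hidden under the coned lug at (316,107), with the handle pad free at (320,425). The saddle works out within 1 mm of the cone centre. I'll move over the rubber pad with the fingers shut.

Request:
{"method": "jog_arm", "body": {"series": [[[-26.6, 0, 0, 0, 0, 0, 0], [-26.6, 0, 0, 0, 0, 0, 0], [-26.6, 0, 0, 0, 0, 0, 0], [-26.6, 0, 0, 0, 0, 0, 0], [-26.6, 0, 0, 0, 0, 0, 0], [0, 0, 15, 0, 0, 0, 0], [0, 0, 15, 0, 0, 0, 0], [0, 0, 10, 0, 0, 0, 0], [0, 0, 0, 0, 0, 0, 0], [0, 0, 0, 0, 0, 0, 0]]]}}

```text
time_s: 16.75
eef_pos: [0.4596, 0.1499, 0.128]
eef_rot: [0.0, 0.998, 0.065, -0.001]
wrist_force: [0.2, 0.0, 0.1]
opening: 0.004
grasp_force: 0.0
```

Request:
{"method": "jog_arm", "body": {"series": [[[0, 0, 13, 0, 0, 0, 0], [-1, 0, 6, 0, 0, 0, 0], [-1.2, 0, 6, 0, 0, 0, 0], [-1.4, 0, 6, 0, 0, 0, 0], [-1.4, 0, 6, 0, 0, 0, 0], [-1.4, 0, 6, 0, 0, 0, 0], [-1.4, 0, 6, 0, 0, 0, 0], [-1.4, 0, 6, 0, 0, 0, 0], [-1, 0, 6, 0, 0, 0, 0], [0, 0, 6, 0, 0, 0, 0]]]}}

```text
time_s: 17.75
eef_pos: [0.4497, 0.1486, 0.0618]
eef_rot: [0.0, 0.998, 0.066, 0.0]
wrist_force: [-6.4, -0.7, 13.2]
opening: -0.002
grasp_force: 6.9
```

Request:
{"method": "jog_arm", "body": {"series": [[[0, 0, 4, 0, 0, 0, 0], [0, 0, 3, 0, 0, 0, 0], [0, 0, 1, 0, 0, 0, 0], [0, 0, 0, 0, 0, 0, 0], [0, 0, 0, 0, 0, 0, 0], [0, 0, 0, 0, 0, 0, 0], [0, 0, 0, 0, 0, 0, 0], [0, 0, 0, 0, 0, 0, 0], [0, 0, 0, 0, 0, 0, 0], [0, 0, 0, 0, 0, 0, 0]]]}}

```text
time_s: 18.75
eef_pos: [0.4497, 0.1486, 0.0553]
eef_rot: [0.0, 0.998, 0.066, -0.0]
wrist_force: [-12.5, -2.7, 28.3]
opening: 0.003
grasp_force: 14.5
```

```bash
cat > chk.py <<'E'
from h import *
import sys
np.set_printoptions(precision=4,suppress=True)
o=ctrl.get_obs(); print(o['time_s'],o['eef_pos'],o['wrist_force'])
for n in("wrist","top","scene"):
    c=cam(n);P=cloud(c);x,y,z=P[...,0],P[...,1],P[...,2]
    r=np.hypot(x-.6704,y-.1803); m=(r<.023)&(r>.012)&(z>.08)&(z<.12)
    print(n,'lug top',m.sum(),np.nanmedian(z[m]) if m.any() else '')
    m=(np.hypot(x-.592,y-.169)<.03)&(z>.1)&(z<.12)
    if m.sum()>50: print('post',m.sum(),np.median(z[m]),cv2.minAreaRect((P[m][:,:2]*1000).astype(np.float32)))
    m=(np.hypot(x-.475,y-.385)<.06)&(z>.085)&(z<.13)
    if m.any(): print('valve ball',m.sum(),P[m].mean(0))
    cv2.imwrite(f"pics/{n}_{sys.argv[1]}.png",c['frame'])
E
python3 chk.py c
```

```text
18.75 [0.4497 0.1486 0.0553] [-12.4939  -2.66    28.3332]
wrist lug top 0 
top lug top 179 0.10492378592816065
post 140 0.10841659172173468 ((591.1096801757812, 167.54971313476562), (34.384944915771484, 26.29654884338379), 8.532438278198242)
valve ball 87 [0.4705 0.3844 0.1096]
scene lug top 212 0.1032589009575331
post 175 0.10822793253684093 ((591.8074340820312, 167.77816772460938), (34.61949920654297, 27.70631980895996), 4.720788478851318)
valve ball 108 [0.4731 0.3869 0.1085]
```

Lug top is at 104 mm (up 14 mm) and the handle is on its stop. I'll let it up, then start the second stroke.

Request:
{"method": "jog_arm", "body": {"series": [[[0, 0, -8, 0, 0, 0, 0], [0, 0, -6, 0, 0, 0, 0], [1, 0, -7, 0, 0, 0, 0], [1.4, 0, -7, 0, 0, 0, 0], [1.4, 0, -7, 0, 0, 0, 0], [1.4, 0, -7, 0, 0, 0, 0], [1.4, 0, -8, 0, 0, 0, 0], [1.4, 0, -8, 0, 0, 0, 0], [1.2, 0, -9, 0, 0, 0, 0], [1, 0, -10, 0, 0, 0, 0]]]}}

```text
time_s: 19.9
eef_pos: [0.4591, 0.1498, 0.1305]
eef_rot: [0.0, 0.998, 0.065, -0.001]
wrist_force: [0.6, -0.0, -0.3]
opening: -0.006
grasp_force: 0.0
```

Request:
{"method": "jog_arm", "body": {"series": [[[0, 0, 0, 0, 0, 0, 0], [0, 0, 0, 0, 0, 0, 0], [0, 0, 0, 0, 0, 0, 0], [0, 0, 0, 0, 0, 0, 0], [0, 0, 0, 0, 0, 0, 0], [0, 0, 0, 0, 0, 0, 0], [0, 0, 0, 0, 0, 0, 0], [0, 0, 0, 0, 0, 0, 0], [0, 0, 0, 0, 0, 0, 0], [0, 0, 0, 0, 0, 0, 0]]]}}

```text
time_s: 20.9
eef_pos: [0.4598, 0.1499, 0.1304]
eef_rot: [0.0, 0.998, 0.065, 0.0]
wrist_force: [0.2, 0.3, -0.3]
opening: 0.003
grasp_force: 0.0
```

```bash
python3 chk.py d
```

```text
20.9 [0.4598 0.1499 0.1304] [ 0.1929  0.3112 -0.3125]
wrist lug top 0 
post 676 0.10796428204157929 ((575.0945434570312, 166.51217651367188), (2.4381868839263916, 24.985931396484375), 6.269742012023926)
top lug top 174 0.08991351643058765
post 138 0.10890914942198249 ((591.3036499023438, 167.7097625732422), (34.759212493896484, 26.03050422668457), 7.965353965759277)
valve ball 87 [0.4705 0.3844 0.1099]
scene lug top 228 0.08860502736847375
post 178 0.10776671192932175 ((591.3369140625, 168.06060791015625), (35.01670837402344, 28.573400497436523), 12.680599212646484)
valve ball 108 [0.4731 0.3869 0.1085]
```

The press is back down at 90 mm and the jack hasn't moved. Now the second stroke, held down.

Request:
{"method": "jog_arm", "body": {"series": [[[0, 0, 15, 0, 0, 0, 0], [-1, 0, 6, 0, 0, 0, 0], [-1.2, 0, 6, 0, 0, 0, 0], [-1.4, 0, 6, 0, 0, 0, 0], [-1.4, 0, 6, 0, 0, 0, 0], [-1.4, 0, 6, 0, 0, 0, 0], [-1.4, 0, 6, 0, 0, 0, 0], [-1.4, 0, 6, 0, 0, 0, 0], [-1, 0, 6, 0, 0, 0, 0], [0, 0, 6, 0, 0, 0, 0]]]}}

```text
time_s: 22.05
eef_pos: [0.4497, 0.1486, 0.0619]
eef_rot: [0.0, 0.998, 0.066, 0.0]
wrist_force: [-6.2, -1.0, 14.2]
opening: 0.002
grasp_force: 6.9
```

Request:
{"method": "jog_arm", "body": {"series": [[[0, 0, 4, 0, 0, 0, 0], [0, 0, 3, 0, 0, 0, 0], [0, 0, 1, 0, 0, 0, 0], [0, 0, 0, 0, 0, 0, 0], [0, 0, 0, 0, 0, 0, 0], [0, 0, 0, 0, 0, 0, 0], [0, 0, 0, 0, 0, 0, 0], [0, 0, 0, 0, 0, 0, 0], [0, 0, 0, 0, 0, 0, 0], [0, 0, 0, 0, 0, 0, 0]]]}}

```text
time_s: 23.05
eef_pos: [0.4497, 0.1486, 0.0553]
eef_rot: [0.0, 0.998, 0.066, -0.0]
wrist_force: [-11.2, -2.6, 27.4]
opening: 0.001
grasp_force: 14.4
```

```bash
python3 chk.py e
```

```text
23.05 [0.4497 0.1486 0.0553] [-11.2046  -2.5679  27.3864]
wrist lug top 0 
top lug top 176 0.1043461675972921
post 138 0.1089152534133736 ((591.0381469726562, 167.62945556640625), (33.12667465209961, 25.99247932434082), 7.700058460235596)
valve ball 87 [0.4705 0.3844 0.1098]
scene lug top 222 0.10369756261057017
post 178 0.10791922823765654 ((591.1968383789062, 168.18856811523438), (34.80086135864258, 27.232807159423828), 3.9859588146209717)
valve ball 108 [0.4733 0.387  0.1089]
```

```bash
python3 -c "
from bench import ctrl; print(ctrl.hand_in())"
```

```text
the job is handed in; nothing more can be done
None
```

The job is handed in, with no verdict returned: the valve lever is upright to within about 0.05 rad, the saddle sat about 1 mm from the lift point's centre when the jack was set down, and after one full stroke the handle is held on its stop with the press raised about 14 mm.

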